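Pop a sauce tub and trap it on the chute

ROBOT

A 6-joint arm with a two-finger parallel gripper is mounted at the origin on the work surface. World frame = base frame: x ahead of the robot, y to its left, z up, the work surface at z = 0. Lengths are in m, angles in rad, forces in N, time in s.
With the tool pointing down it reaches from about 0.275 to 0.875 m from the base axis. Payload 12.5 kg.
Tool frame: the origin (TCP) lies midway between the tips of the shut fingers; the grasp point (between the pads) lies behind it (grip_depth is the z of the grasp point in the tool frame, in m); z points along the fingers, y is the line along which they close (so a half turn about z gives the same grasp; the last joint's range is limited). The gripper opens to 85 mm and grips with 20 to 120 N. Pads are 22 mm wide; open, the fingers measure 114 mm over their backs; the gripper's body (76 mm by 85 mm) begins 54 mm behind the grasp point. The pads swing forward as they close: fully open they stand 13 mm farther back than shut.
Start: joints at [-1.317, 0.351, 1.652, -0, 1.139, -0.085], TCP at [0.183, -0.519, 0.231] pointing down, gripper open.
Joint ranges: [-2.75, 2.75], [-0.79, 2.1], [0.01, 2.65], [-1.57, 4.71], [0.07, 3.14], [-2.87, 2.87]. Speed limits (rad/s): [2.22, 2.22, 2.79, 3.14, 3.14, 3.14].

INTERFACE

Orientations are given as a unit quaternion [x, y, z, w].
In Python, from station import * gives the robot as it stands.
- The arm moves only by the tool play_rows, never from a script. Its argument "series" is a list of rows, each an object of numbers: "dx", "dy", "dz": the shift along the tool's x, y, z in mm; "rx", "ry", "rz": the turn, a rotation vector about the tool's x, y, z in degrees; "hand": the finger opening in mm, from 0 to 85.4. A call has 1 to 10 rows; each row shifts and turns the commanded pose from where the row before left it, along the tool's axes as they then stand; what a row does not reach is not made up. A row lasts 1/10 s, in which the tool goes at most 50 mm and 8.59 degrees, less where a joint would pass 70% of its speed; a pose out of reach is approached as far as the arm can. A call with a gripper value outside its range is refused whole. The fingers move at their own pace and stop on an object; "squeeze" is the grip in N (left out, the last holds). Time passes only in rows, so rows that do not move let the fingers close. It gives the time, the measured TCP pose, the force, the opening and the grip force at its end, in the units of the state.
- sense(): the state, without advancing time (a new reading comes with each control period).
- capture(name): name is "scene" or "side" or "wrist"; returns (picture, depth): 384x512x3 uint8, blue, green, red; 384x512 float32, m along the optical axis (not along the pixel's ray), 0 where there is no reading.
- get_calibration(name): a dict with "camera_matrix" (3x3 intrinsics, pixels), "k1" (the pictures are not rectified: a ray, as slopes to the right and down, at radius r is drawn at 1 + k1 r^2 times it, then the intrinsics apply), "cam_to_world" (4x4, takes a point from camera to world coordinates); the wrist camera has in their place "T_tool_cam" (4x4, takes a point from camera to tool coordinates, whose origin is the TCP and whose axes are the flange's). Camera axes: x right, y down, z forward; pixel columns grow to the right and rows downward; lengths in m; the calibration is good to about 2 mm. A picture is of the moment at which its call begins: read the wrist's pose just before it. get_calibration takes no time and is no camera call.
- finish_job(): hands the job in; it is judged then, once.
Trained networks look in the newest picture that a camera, given by its name, has taken for a name from the list of things; names that differ only in an ending like _2 or _b are one class to them, and where a whole thing is asked for, a point or a joint stands for the part that bears it (a point fixed in the world has none). Each returns a list of dicts, best first, with "score" (0 to 1); they miss things now and then, are a little off and sometimes report something else, mostly with a low value. They report only what shows in the picture. A call takes as long as a camera call. They do not tell look-alikes from the thing itself.
- regions_of(camera, query): "mask" (384x512 bool, what is visible of it) and "rect" ([left, top, right, bottom] in pixels, round what is visible of it).
- pinpoint(camera, query): "uv" ([column, row] in pixels: a listed point, or the origin of a listed thing).
The state is a dict: "clock": time; "joint_pos": joint angles; "joint_velocities": joint speeds; "tau": joint torques, N m; "tcp_pos": TCP position; "tool_rot": TCP orientation; "contact_force": force on the tool from outside, world axes, zero at the start; "moment": the same for the moment, N m; "gripper_width": finger opening in m; "finger_force": force on a finger pad.
Only numpy, scipy, OpenCV 4.12 (cv2) and the standard library are available. Lean on these libraries where they do the work, as an engineer would, in place of code of your own. Each camera call takes 0.05 s, during which the arm holds its last target. There are 200 camera calls.

TASK

Press the red key of the tub dispenser with one finger so that the yellow-lidded sauce tub pops up out of its nest, and trap the tub with the other finger as it slides down the chute, before it slides off the open lower end. Only press and block: do not pinch, lift or carry the tub, be gentle with it, and leave the other things on the counter where they are. Finish while still holding: one finger keeps the key down and the other keeps the tub stopped on the chute.

Things in the scene. Friction and masses are not known exactly. Their poses are not given: they have to be found in the camera images.
- dispenser: Fixed blue tub dispenser, turned about z. Origin: on the counter under the chute's centre line, z up. The aluminium chute runs along its x at y = 0 and descends towards -x at 18 degrees: deck height = 34 mm + 0.325 x. Nest at the upper (+x) end, red key beside the chute at x = 0, y = -62 mm. Highest point: the nest's back wall at x = 102 mm, 87 mm above the counter.
- key (a joint): Press travel of the red key, m: 0 up, 0.012 fully down. A spring pushes it back (3 N up, 5.4 N fully down); it does not latch. Pressing it by d raises the nest's floor by d: at about 0.008 the tub clears the lip and at once slides down the slippery chute, off its end in well under a second unless blocked.
- key_top (a point): Centre of the top face of the red key (32 mm along the dispenser's x, 28 mm along its y), which moves straight down. The top is 57 mm above the counter when up, 45 mm when fully down. The blue block round it is 40 mm by 36 mm and 42 mm high.
- lane_stop (a point): Point on the chute's deck, on its centre line beside the key (dispenser x = 0, y = 0, 34 mm up), 62 mm from the key's centre: a fingertip here, less than 14 mm above the deck, stops the tub. A tip level with the fully pressed key top is 11 mm above this point. The lane is 53 mm wide between walls 4 mm thick that stand 6 mm over the deck.
- chute_end (a point): Middle of the deck's lower, open end, 52 mm from lane_stop towards the dispenser's -x and 17 mm above the counter; past it a tub drops to the counter.
- nest_lip (a point): Middle of the deck's upper edge, 57 mm from lane_stop towards the dispenser's +x and 53 mm above the counter; beyond it is the nest, a recess 8 mm deep whose floor is the lifter, with a wall behind.
- tub: Loose sealed sauce tub, cream with a yellow lid and white disc on top, 46 mm diameter, 22 mm high, about 60 g, slippery. Origin: centre of its underside; z is its axis, which leans 18 degrees like the chute. It starts in the nest, origin about 83 mm uphill (+x) of the dispenser's origin and 52 mm above the counter.
- spare_a: Bystander: sauce tub with a green lid, 46 mm diameter, 22 mm high, standing on the counter beside the dispenser (+y side). Origin: centre of its underside.
- spare_b: Bystander: another green-lidded tub like spare_a, near it.
- cup: Bystander: white open cup, 70 mm diameter at the rim, 70 mm high, on the key's side of the dispenser, uphill. Origin: centre of its underside.
- sauce: Bystander: red bottle, 56 mm diameter, 160 mm high, well to the side. Origin: centre of its underside.
- spatula: Bystander: spatula lying on the counter to the side. Origin: underside of the tool.
- jar: Bystander: amber jar with a yellow cap, 70 mm diameter, 100 mm high, to the side. Origin: centre of its underside.
Mind the look-alikes: they are no part of the job. Leave any black look-alike of the tub alone. Of the things that look like the dispenser, the smaller one is meant.

How it is judged:
By the outcome, as a careful person would: the job done as asked, in the order asked, and still so for the second after the job is handed in, while the arm keeps its last pose, push and grip.
It also fails if it takes over 32 s, if anything falls off the work surface, if the arm or the gripper's body presses on something with over 40 N, if the wrist force passes 120 N, or if a joint passes its speed limit or range.

## Working session

There is one attempt and no reset: what is moved stays moved. The work goes in short steps, Python scripts to look and compute and a tool call to move; the robot and the scene stay as the last step left them, time stands still between calls to the robot, and variables do not carry over. Pictures are saved under pics/ and viewed, at most 10 in all, crops included, and the job is handed in when it is done.

Besides the shell and the picture viewer there is one more tool, called after "Request:" by a JSON object that holds its "method" and its "body", one argument or row to a line. play_rows: Moves the arm, as the interface text tells. Its arguments: {"type":"object","properties":{"series":{"type":"array"},"squeeze":{"type":"number"}},"required":["series"]}

```bash
mkdir -p pics; cat > h.py <<'E'
from station import *
import numpy as np, cv2
from scipy.spatial.transform import Rotation as R
def T(cam,s=None):
    c=get_calibration(cam)
    if 'cam_to_world' in c: return c,np.array(c['cam_to_world'])
    s=s or sense(); W=np.eye(4); W[:3,:3]=R.from_quat(s['tool_rot']).as_matrix(); W[:3,3]=s['tcp_pos']
    return c,W@np.array(c['T_tool_cam'])
def rays(c,uv):
    K=np.array(c['camera_matrix'],float)
    return cv2.undistortPoints(np.array(uv,float).reshape(-1,1,2),K,np.array([c['k1'],0,0,0,0.])).reshape(-1,2)
def at_z(cam,uv,z,s=None):
    c,M=T(cam,s); r=rays(c,uv); d=np.c_[r,np.ones(len(r))]@M[:3,:3].T
    return M[:3,3]+d*((z-M[2,3])/d[:,2])[:,None]
def at_d(cam,uv,depth,s=None):
    c,M=T(cam,s); uv=np.array(uv).reshape(-1,2); r=rays(c,uv); z=depth[uv[:,1].astype(int),uv[:,0].astype(int)]
    return (np.c_[r,np.ones(len(r))]*z[:,None])@M[:3,:3].T+M[:3,3]
E
python3 - <<'E'
from h import *
ims=[]
for cam in ("scene","side","wrist"):
    im,d=capture(cam); cv2.imwrite(f"pics/{cam}0.png",im); np.save(f"{cam}d.npy",d)
    for q in ("dispenser","tub","key_top","lane_stop","chute_end","nest_lip"):
        p=pinpoint(cam,q)
        print(cam,q,[(np.round(x['uv']).tolist(),round(x['score'],2),at_d(cam,x['uv'],d).round(3)[0].tolist() if 0<=x['uv'][0]<512 and 0<=x['uv'][1]<384 else 0) for x in p[:4]])
    ims.append(im)
cv2.imwrite("pics/ss.png",cv2.resize(np.vstack(ims[:2]),(800,1200))[:1200])
print(get_calibration("wrist")["T_tool_cam"], sense()['tool_rot'],sense()['clock'])
E
```

```text
scene dispenser [([277.0, 177.0], 0.62, [1.628, -0.656, 1.014]), ([209.0, 181.0], 0.56, [0.503, -0.153, 0.058])]
scene tub [([328.0, 192.0], 0.61, [0.74, 0.203, 0.018]), ([298.0, 177.0], 0.6, [0.673, 0.114, 0.081])]
scene key_top [([186.0, 171.0], 0.52, [0.423, -0.206, 0.073])]
scene lane_stop [([281.0, 172.0], 0.93, [0.555, 0.124, 0.025]), ([209.0, 171.0], 0.82, [0.434, -0.12, 0.046]), ([272.0, 171.0], 0.53, [0.523, 0.106, 0.013])]
scene chute_end [([196.0, 165.0], 0.97, [0.31, -0.119, -0.005]), ([270.0, 170.0], 0.84, [0.493, 0.114, -0.003]), ([150.0, 247.0], 0.5, [0.663, -0.444, 0.023])]
scene nest_lip [([220.0, 168.0], 0.79, [0.455, -0.084, 0.057]), ([287.0, 177.0], 0.74, [0.612, 0.112, 0.044])]
side dispenser [([319.0, 203.0], 0.64, [0.418, -0.074, 0.035]), ([240.0, 240.0], 0.59, [0.548, 0.142, 0.038])]
side tub [([168.0, 246.0], 0.79, [0.709, 0.23, 0.019]), ([209.0, 216.0], 0.53, [0.64, 0.135, 0.072])]
side key_top [([250.0, 208.0], 0.64, [0.569, 0.049, 0.056]), ([334.0, 161.0], 0.57, [0.429, -0.215, 0.075])]
side lane_stop [([322.0, 188.0], 0.91, [0.429, -0.12, 0.05]), ([237.0, 230.0], 0.8, [0.572, 0.113, 0.03]), ([196.0, 376.0], 0.35, [0.465, 0.463, 0.018])]
side chute_end [([351.0, 201.0], 0.8, [0.347, -0.147, 0.008]), ([260.0, 236.0], 0.71, [0.52, 0.083, 0.004])]
side nest_lip [([301.0, 176.0], 0.75, [0.493, -0.116, 0.07]), ([214.0, 221.0], 0.73, [0.624, 0.137, 0.066]), ([198.0, 378.0], 0.22, [0.46, 0.465, 0.016])]
wrist dispenser []
wrist tub []
wrist key_top []
wrist lane_stop []
wrist chute_end []
wrist nest_lip []
[[-4.90332293e-04 -9.49643719e-01 -3.13331399e-01  8.17209769e-02]
 [ 9.99998955e-01 -3.94660089e-05 -1.44528488e-03 -6.82998504e-04]
 [ 1.36013977e-03 -3.13331780e-01  9.49642746e-01 -1.43461306e-01]
 [ 0.00000000e+00  0.00000000e+00  0.00000000e+00  1.00000000e+00]] [ 9.85683948e-01  1.68603535e-01 -6.65385714e-06 -4.28791497e-05] 1.05
```

View pics/scene0.png

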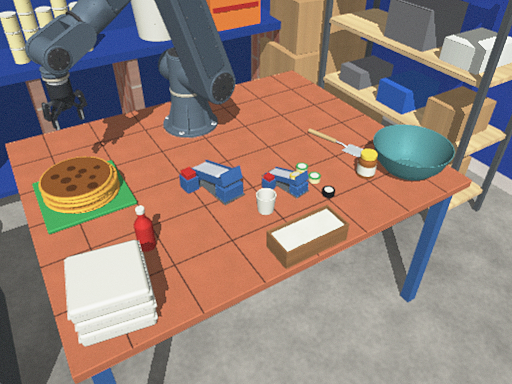

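The scene picture shows two dispensers: a big one at (212,180) and a small one at (285,180). There is a black look-alike tub at (328,191), and green spares at (302,167) and (314,178). The small dispenser at (285,180) fits, being the smaller one. I'll confirm it in an enlarged crop.

```bash
python3 - <<'E'
import cv2,numpy as np
a=cv2.imread("pics/scene0.png")[140:220,170:350]; b=cv2.imread("pics/side0.png")[140:290,140:400]
cv2.imwrite("pics/crop1.png",np.vstack([cv2.resize(a,(540,240),interpolation=3),cv2.resize(b,(540,312),interpolation=3)]))
E
```

```text
(no output)
```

View pics/crop1.png

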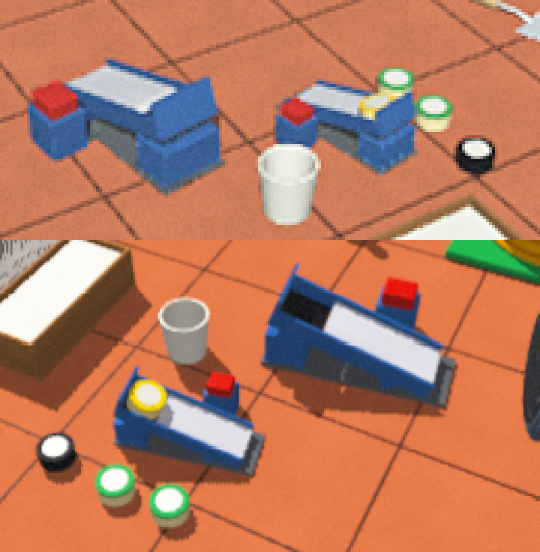

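The crop confirms that the small dispenser at scene (285,180), side (237,225), holds the yellow tub. The big one's nest is empty. Now I'll move over it, with the fingers set to about 47 mm.

Request:
{"method": "play_rows", "body": {
  "series": [
    {"dx": 20,"dy": -15,"dz": -1,"hand": 47},
    {"dx": 34,"dy": -25,"dz": -1},
    {"dx": 34,"dy": -25,"dz": -1},
    {"dx": 34,"dy": -25,"dz": -1},
    {"dx": 34,"dy": -25,"dz": -1},
    {"dx": 34,"dy": -25,"dz": -1},
    {"dx": 34,"dy": -25,"dz": -1},
    {"dx": 34,"dy": -25,"dz": -1},
    {"dx": 34,"dy": -25,"dz": -1},
    {"dx": 34,"dy": -25,"dz": -1}
  ]
}}

```text
invalid input
```

Request:
{"method": "play_rows", "body": {
  "series": [
    {"dx": 34,"dy": -25,"dz": -1},
    {"dx": 34,"dy": -25,"dz": -1},
    {"dx": 34,"dy": -25,"dz": -1},
    {"dx": 34,"dy": -25,"dz": -1},
    {"dx": 34,"dy": -25,"dz": -1},
    {"dx": 34,"dy": -25,"dz": -1},
    {"dx": 34,"dy": -25,"dz": -1},
    {"dx": 18,"dy": -20,"dz": -1},
    {},
    {}
  ]
}}

```text
invalid input
```

```bash
cat > look.py <<'E'
import sys
from h import *
s=sense(); im,d=capture("wrist"); cv2.imwrite(f"pics/{sys.argv[1]}.png",im); np.save("wd.npy",d)
print(s['tcp_pos'],s['tool_rot'],s['clock'],s['contact_force'],s['gripper_width'])
H=dict(key_top=.057,lane_stop=.034,chute_end=.017,nest_lip=.053,tub=.052)
for q in H:
    for x in pinpoint("wrist",q)[:3]: print(q,np.round(x['uv']),round(x['score'],2),at_z("wrist",x['uv'],H[q],s)[0].round(4),at_d("wrist",np.clip(x['uv'],0,383),d,s)[0].round(3))
for q in ("key","tub"):
    for x in regions_of("wrist",q)[:2]:
        v,u=np.nonzero(x['mask']); P=at_d("wrist",np.c_[u,v],d,s); zt=np.percentile(P[:,2],90); t=P[abs(P[:,2]-zt)<(.004 if q=="key" else .012)]
        r=cv2.minAreaRect((t[:,:2]*1000).astype(np.float32)); print("mask",q,round(x['score'],2),x['rect'],zt.round(4),r)
E
python3 look.py w1
```

```text
[ 0.18279735 -0.51870076  0.23127251] [ 9.85683948e-01  1.68603535e-01 -6.65385714e-06 -4.28791497e-05] 1.05 [-0.04933992  0.40639302  0.20035237] 0.08536651599633509
```

View pics/w1.png

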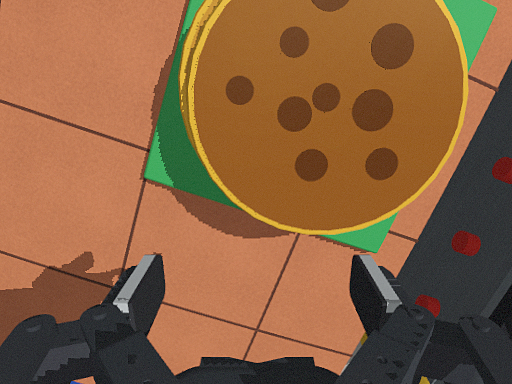

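The wrist camera still shows only the pancakes: the arm did not move because the rows were refused. I'll retry with every field given.

Request:
{"method": "play_rows", "body": {
  "series": [
    {"dx": 20,"dy": -15,"dz": -1,"rx": 0,"ry": 0,"rz": 0,"hand": 47},
    {"dx": 34,"dy": -25,"dz": -1,"rx": 0,"ry": 0,"rz": 0,"hand": 47},
    {"dx": 34,"dy": -25,"dz": -1,"rx": 0,"ry": 0,"rz": 0,"hand": 47},
    {"dx": 34,"dy": -25,"dz": -1,"rx": 0,"ry": 0,"rz": 0,"hand": 47},
    {"dx": 34,"dy": -25,"dz": -1,"rx": 0,"ry": 0,"rz": 0,"hand": 47},
    {"dx": 34,"dy": -25,"dz": -1,"rx": 0,"ry": 0,"rz": 0,"hand": 47},
    {"dx": 34,"dy": -25,"dz": -1,"rx": 0,"ry": 0,"rz": 0,"hand": 47},
    {"dx": 34,"dy": -25,"dz": -1,"rx": 0,"ry": 0,"rz": 0,"hand": 47},
    {"dx": 34,"dy": -25,"dz": -1,"rx": 0,"ry": 0,"rz": 0,"hand": 47},
    {"dx": 34,"dy": -25,"dz": -1,"rx": 0,"ry": 0,"rz": 0,"hand": 47}
  ]
}}

```text
clock: 2.45
tcp_pos: [0.4113, -0.1825, 0.2416]
tool_rot: [0.986, 0.169, 0.0, 0.0]
contact_force: [1.0, -0.4, -0.3]
gripper_width: 0.0466
finger_force: 0.0
```

Request:
{"method": "play_rows", "body": {
  "series": [
    {"dx": 36,"dy": -27,"dz": -1,"rx": 0,"ry": 0,"rz": -1,"hand": 47},
    {"dx": 36,"dy": -27,"dz": -1,"rx": 0,"ry": 0,"rz": -1,"hand": 47},
    {"dx": 36,"dy": -27,"dz": -1,"rx": 0,"ry": 0,"rz": -1,"hand": 47},
    {"dx": 36,"dy": -27,"dz": -1,"rx": 0,"ry": 0,"rz": -1,"hand": 47},
    {"dx": 36,"dy": -27,"dz": -1,"rx": 0,"ry": 0,"rz": -1,"hand": 47},
    {"dx": 36,"dy": -27,"dz": 0,"rx": 0,"ry": 0,"rz": -1,"hand": 47},
    {"dx": 20,"dy": -15,"dz": 0,"rx": 0,"ry": 0,"rz": 0,"hand": 47},
    {"dx": 0,"dy": 0,"dz": 0,"rx": 0,"ry": 0,"rz": 0,"hand": 47},
    {"dx": 0,"dy": 0,"dz": 0,"rx": 0,"ry": 0,"rz": 0,"hand": 47}
  ]
}}

```text
clock: 3.35
tcp_pos: [0.5618, 0.069, 0.246]
tool_rot: [0.975, 0.22, -0.0, 0.0]
contact_force: [-0.3, -0.8, 0.7]
gripper_width: 0.0469
finger_force: 0.0
```

```bash
python3 look.py w2
```

```text
[0.56181966 0.06901002 0.24601733] [ 9.75407721e-01  2.20407966e-01 -3.23925270e-04  4.86917069e-05] 3.35 [-0.26329183 -0.77749741  0.66822564] 0.046948162302570116
key_top [279. 160.] 0.9 [0.5785 0.0524 0.057 ] [0.579 0.052 0.057]
key_top [410. 356.] 0.51 [ 0.4168 -0.2246  0.057 ] [0.576 0.029 0.304]
lane_stop [224. 138.] 0.89 [0.5711 0.1143 0.034 ] [0.572 0.114 0.036]
chute_end [218. 179.] 0.86 [0.5199 0.1015 0.017 ] [0.52  0.102 0.019]
chute_end [317. 352.] 0.85 [ 0.3408 -0.1318  0.017 ] [0.584 0.064 0.325]
chute_end [241.  61.] 0.33 [0.6511 0.1311 0.017 ] [0.649 0.127 0.076]
nest_lip [233.  89.] 0.96 [0.6225 0.1254 0.053 ] [0.623 0.124 0.068]
nest_lip [374. 288.] 0.78 [ 0.4871 -0.1238  0.053 ] [ 0.495 -0.111  0.071]
tub [242.  62.] 0.83 [0.6495 0.128  0.052 ] [0.648 0.126 0.076]
mask tub 0.95 [214.7, 37.5, 266.6, 92.9] 0.0793 ((644.182373046875, 127.29125213623047), (44.56804275512695, 46.11465072631836), 74.35955047607422)
```

View pics/w2.png

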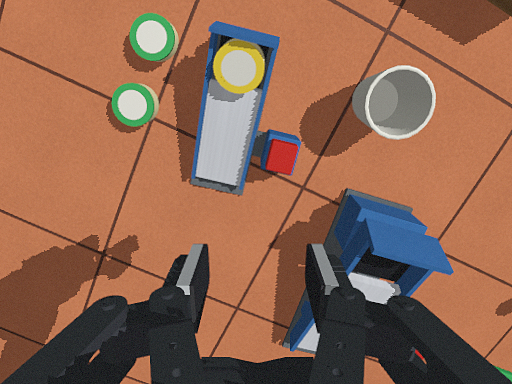

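The wrist view shows the small dispenser: yellow tub at (239,66), deck at (225,140), red key at (282,156), cup at (394,102) and green spares at (152,37) and (135,105). The big dispenser is at lower right. Next I'll refine the key position and yaw by colour and depth.

```bash
python3 - <<'E'
from h import *
s=sense(); im=cv2.imread("pics/w2.png").astype(int); d=np.load("wd.npy")
b,g,r=im[...,0],im[...,1],im[...,2]; vv,uu=np.mgrid[:384,:512]
def P(m):
    v,u=np.nonzero(m); return at_d("wrist",np.c_[u,v],d,s)
red=(r>120)&(g<70)&(b<70)&(uu>255)&(uu<310)&(vv<185)
p=P(red); t=p[p[:,2]>.052]; print("key",len(t),np.median(t[:,2]),cv2.minAreaRect((t[:,:2]*1000).astype(np.float32)),t.mean(0))
deck=(abs(r-b)<40)&(r>130)&(uu>190)&(uu<262)&(vv>95)&(vv<190)
p=P(deck); print("deck",len(p),cv2.minAreaRect((p[:,:2]*1000).astype(np.float32)))
A=np.c_[p[:,:2],np.ones(len(p))]; c=np.linalg.lstsq(A,p[:,2],rcond=None)[0]; print("slope",c,np.degrees(np.arctan2(c[1],c[0])),np.hypot(c[0],c[1]))
mid=[(uu[v][deck[v]].min(),uu[v][deck[v]].max(),v) for v in range(110,175,8)]
L=at_d("wrist",[(m[0],m[2]) for m in mid],d,s); Rr=at_d("wrist",[(m[1],m[2]) for m in mid],d,s)
for q in (L,Rr,(L+Rr)/2):
    k=np.polyfit(q[:,0],q[:,1],1); print(np.degrees(np.arctan(k[0])),np.polyval(k,.572))
X=R.from_quat(s['tool_rot']).as_matrix(); print("tool yaw",np.degrees(np.arctan2(X[1,0],X[0,0])))
E
```

```text
key 790 0.05822881883336298 ((605.6484375, 65.55363464355469), (91.31472778320312, 34.03640365600586), 31.63680648803711) [0.58326665 0.0519847  0.06026979]
deck 3935 ((572.4430541992188, 109.18836212158203), (121.65865325927734, 59.00143814086914), 11.557766914367676)
slope [ 0.43964948 -0.0312343  -0.21006904] -4.063673266963478 0.4407575779439525
11.827135778165461 0.13887087565555578
11.980105691164438 0.08658263455550579
11.904933536209635 0.11274279615140172
tool yaw 25.369249605504123
```

Request:
{"method": "play_rows", "body": {
  "series": [
    {"dx": 18,"dy": -6,"dz": 0,"rx": 0,"ry": 0,"rz": 0,"hand": 47},
    {"dx": 0,"dy": 0,"dz": 10,"rx": 0,"ry": 0,"rz": 6.7,"hand": 47},
    {"dx": 0,"dy": 0,"dz": 30,"rx": 0,"ry": 0,"rz": 6.7,"hand": 47},
    {"dx": 0,"dy": 0,"dz": 40,"rx": 0,"ry": 0,"rz": 0,"hand": 47},
    {"dx": 0,"dy": 0,"dz": 40,"rx": 0,"ry": 0,"rz": 0,"hand": 47},
    {"dx": 0,"dy": 0,"dz": 25,"rx": 0,"ry": 0,"rz": 0,"hand": 47},
    {"dx": 0,"dy": 0,"dz": 10,"rx": 0,"ry": 0,"rz": 0,"hand": 47},
    {"dx": 0,"dy": 0,"dz": 0,"rx": 0,"ry": 0,"rz": 0,"hand": 47},
    {"dx": 0,"dy": 0,"dz": 0,"rx": 0,"ry": 0,"rz": 0,"hand": 47}
  ]
}}

```text
clock: 4.65
tcp_pos: [0.5765, 0.082, 0.0926]
tool_rot: [0.995, 0.105, 0.001, 0.0]
contact_force: [1.0, 0.1, 0.4]
gripper_width: 0.0468
finger_force: 0.0
```

```bash
python3 look.py w3; python3 - <<'E'
from h import *
s=sense(); im=cv2.imread("pics/w3.png").astype(int); d=np.load("wd.npy")
b,g,r=im[...,0],im[...,1],im[...,2]
red=((r>120)&(g<70)&(b<70)).astype(np.uint8)
n,l,st,c=cv2.connectedComponentsWithStats(red)
for i in range(1,n):
    if st[i,4]>60:
        v,u=np.nonzero(l==i); p=at_d("wrist",np.c_[u,v],d,s); q=p[abs(p[:,2]-.057)<.004]; print(st[i],np.median(p,0).round(4), cv2.minAreaRect((q[:,:2]*1000).astype(np.float32)) if len(q)>5 else 0)
X=R.from_quat(s['tool_rot']).as_matrix(); print("tool yaw",np.degrees(np.arctan2(X[1,0],X[0,0])))
E
```

```text
[0.57649071 0.08203161 0.0925886 ] [9.94514050e-01 1.04599269e-01 8.91469097e-04 4.77901422e-05] 4.65 [1.03575294 0.11305431 0.40483589] 0.046846584459715235
key_top [312. 232.] 0.67 [0.5809 0.0501 0.057 ] [0.581 0.05  0.058]
lane_stop [211. 215.] 0.7 [0.5692 0.1131 0.034 ] [0.569 0.113 0.034]
chute_end [219. 272.] 0.94 [0.517  0.1002 0.017 ] [0.51  0.1   0.007]
nest_lip [201. 138.] 0.92 [0.6224 0.1248 0.053 ] [0.625 0.123 0.069]
nest_lip [219. 271.] 0.64 [0.5406 0.1006 0.053 ] [0.519 0.101 0.018]
tub [202.  92.] 0.91 [0.6473 0.1288 0.052 ] [0.648 0.125 0.077]
mask key 0.62 [287.8, 198.2, 336.7, 249.5] 0.0585 ((582.5765380859375, 51.87090301513672), (31.470645904541016, 27.955896377563477), 12.015193939208984)
mask tub 0.91 [149.7, 52.3, 245.9, 147.1] 0.0794 ((643.5234375, 127.35565185546875), (46.26666259765625, 46.23944091796875), 11.403823852539062)
[ 287  199   48   55 2237] [0.5861 0.0534 0.0567] ((581.9942016601562, 51.290985107421875), (31.544204711914062, 27.99698829650879), 12.036578178405762)
tool yaw 12.011714788214181
```

View pics/w3.png

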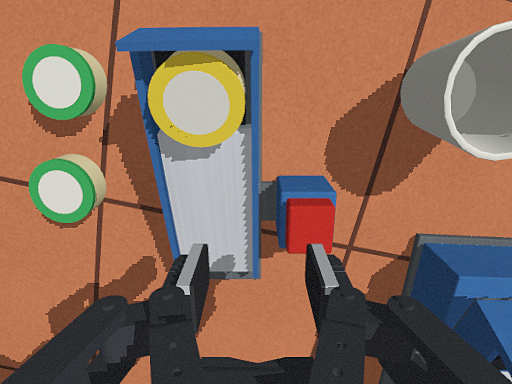

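The wrist view shows the key at (311,225) below the right finger (pixel 322,265) and the lane under the left finger (pixel 192,265). The measured mid-point and yaw match the tool to about 1 mm, so I'll descend to contact.

Request:
{"method": "play_rows", "body": {
  "series": [
    {"dx": -1,"dy": 0,"dz": 15,"rx": 0,"ry": 0,"rz": 0,"hand": 47},
    {"dx": 0,"dy": 0,"dz": 12,"rx": 0,"ry": 0,"rz": 0,"hand": 47},
    {"dx": 0,"dy": 0,"dz": 5,"rx": 0,"ry": 0,"rz": 0,"hand": 47},
    {"dx": 0,"dy": 0,"dz": 0,"rx": 0,"ry": 0,"rz": 0,"hand": 47},
    {"dx": 0,"dy": 0,"dz": 0,"rx": 0,"ry": 0,"rz": 0,"hand": 47}
  ]
}}

```text
clock: 5.55
tcp_pos: [0.5749, 0.0819, 0.0595]
tool_rot: [0.995, 0.105, 0.0, -0.0]
contact_force: [-0.2, 0.4, 0.2]
gripper_width: 0.047
finger_force: 0.0
```

Request:
{"method": "play_rows", "body": {
  "series": [
    {"dx": 0,"dy": 0,"dz": 2,"rx": 0,"ry": 0,"rz": 0,"hand": 47},
    {"dx": 0,"dy": 0,"dz": 0,"rx": 0,"ry": 0,"rz": 0,"hand": 47}
  ]
}}

```text
clock: 5.75
tcp_pos: [0.5748, 0.0819, 0.0574]
tool_rot: [0.995, 0.105, 0.0, -0.0]
contact_force: [-0.1, 0.3, 0.6]
gripper_width: 0.0472
finger_force: 0.0
```

Request:
{"method": "play_rows", "body": {
  "series": [
    {"dx": 0,"dy": 0,"dz": 2,"rx": 0,"ry": 0,"rz": 0,"hand": 47},
    {"dx": 0,"dy": 0,"dz": 0,"rx": 0,"ry": 0,"rz": 0,"hand": 47}
  ]
}}

```text
clock: 5.95
tcp_pos: [0.5747, 0.0818, 0.0552]
tool_rot: [0.995, 0.105, -0.0, -0.0]
contact_force: [-0.5, -0.0, 0.1]
gripper_width: 0.0468
finger_force: 0.0
```

Request:
{"method": "play_rows", "body": {
  "series": [
    {"dx": 0,"dy": 0,"dz": 1,"rx": 0,"ry": 0,"rz": 0,"hand": 47},
    {"dx": 0,"dy": 0,"dz": 0,"rx": 0,"ry": 0,"rz": 0,"hand": 47}
  ]
}}

```text
clock: 6.15
tcp_pos: [0.5748, 0.0819, 0.0544]
tool_rot: [0.995, 0.105, 0.0, 0.0]
contact_force: [-0.6, -1.0, 3.0]
gripper_width: 0.047
finger_force: 1.8
```

Request:
{"method": "play_rows", "body": {
  "series": [
    {"dx": 0,"dy": 0,"dz": 1,"rx": 0,"ry": 0,"rz": 0,"hand": 47},
    {"dx": 0,"dy": 0,"dz": 0,"rx": 0,"ry": 0,"rz": 0,"hand": 47}
  ]
}}

```text
clock: 6.35
tcp_pos: [0.5748, 0.0818, 0.0534]
tool_rot: [0.995, 0.105, 0.0, 0.0]
contact_force: [-1.3, -0.2, 3.5]
gripper_width: 0.047
finger_force: 1.9
```

Request:
{"method": "play_rows", "body": {
  "series": [
    {"dx": 0,"dy": 0,"dz": 1,"rx": 0,"ry": 0,"rz": 0,"hand": 47},
    {"dx": 0,"dy": 0,"dz": 0,"rx": 0,"ry": 0,"rz": 0,"hand": 47}
  ]
}}

```text
clock: 6.55
tcp_pos: [0.5748, 0.0819, 0.0523]
tool_rot: [0.995, 0.105, 0.0, 0.0]
contact_force: [0.7, 0.2, 3.3]
gripper_width: 0.0473
finger_force: 2.0
```

The key is in contact at TCP z of about 0.0547, with the spring preload showing. Now I'll press the rest of the way.

Request:
{"method": "play_rows", "body": {
  "series": [
    {"dx": 0,"dy": 0,"dz": 4,"rx": 0,"ry": 0,"rz": 0,"hand": 47},
    {"dx": 0,"dy": 0,"dz": 5,"rx": 0,"ry": 0,"rz": 0,"hand": 47},
    {"dx": 0,"dy": 0,"dz": 0,"rx": 0,"ry": 0,"rz": 0,"hand": 47},
    {"dx": 0,"dy": 0,"dz": 0,"rx": 0,"ry": 0,"rz": 0,"hand": 47},
    {"dx": 0,"dy": 0,"dz": 0,"rx": 0,"ry": 0,"rz": 0,"hand": 47},
    {"dx": 0,"dy": 0,"dz": 0,"rx": 0,"ry": 0,"rz": 0,"hand": 47}
  ]
}}

```text
clock: 7.15
tcp_pos: [0.5749, 0.0818, 0.0435]
tool_rot: [0.995, 0.105, 0.0, 0.0]
contact_force: [-1.8, 0.1, 4.7]
gripper_width: 0.047
finger_force: 2.9
```

```bash
python3 look.py w4; python3 -c "
from h import *
im,d=capture('side'); a=cv2.imread('pics/w4.png'); b=cv2.resize(im[180:280,170:290],(460,384),interpolation=3)
cv2.imwrite('pics/c4.png',cv2.resize(np.hstack([a,b]),(800,316)))"
```

```text
[0.57489146 0.081849   0.04346482] [9.94507328e-01 1.04666801e-01 1.84938696e-04 1.99620730e-05] 7.15 [-1.7686139   0.13537052  4.67614184] 0.047012010593721586
key_top [321. 260.] 0.91 [0.5873 0.0558 0.057 ] [0.592 0.059 0.066]
key_top [486.  89.] 0.32 [0.6735 0.0116 0.057 ] [0.668 0.032 0.001]
lane_stop [198. 248.] 0.91 [0.5688 0.1131 0.034 ] [0.585 0.111 0.063]
nest_lip [183. 150.] 0.68 [0.6233 0.1247 0.053 ] [0.627 0.122 0.067]
nest_lip [325. 260.] 0.26 [0.5858 0.0529 0.053 ] [0.592 0.057 0.065]
nest_lip [27. 81.] 0.21 [0.6386 0.1913 0.053 ] [0.635 0.211 0.024]
mask key 0.87 [295.6, 228.8, 354.0, 285.3] 0.0473 ((582.9418334960938, 51.84840774536133), (31.220008850097656, 28.77481460571289), 14.247544288635254)
mask key 0.62 [0.0, 32.4, 66.4, 123.1] 0.0243 ((633.3761596679688, 214.12550354003906), (25.68491554260254, 46.45907211303711), 89.7040023803711)
```

View pics/c4.png

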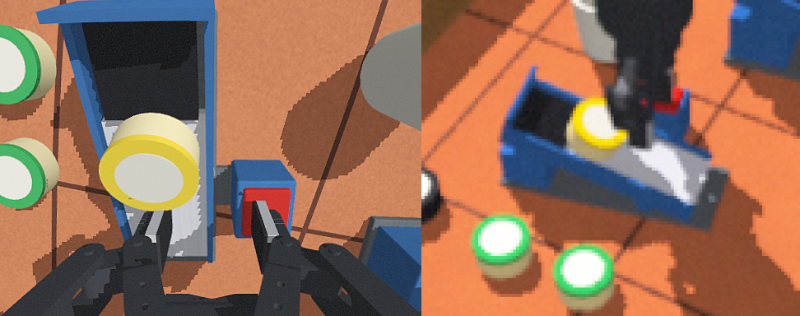

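The tub is stopped against the left finger, at (150,170) in the composite. The nest is empty and the key is down under the right finger at (265,213). I'll check that it holds still, then hand in.

Request:
{"method": "play_rows", "body": {
  "series": [
    {"dx": 0,"dy": 0,"dz": 0,"rx": 0,"ry": 0,"rz": 0,"hand": 47},
    {"dx": 0,"dy": 0,"dz": 0,"rx": 0,"ry": 0,"rz": 0,"hand": 47},
    {"dx": 0,"dy": 0,"dz": 0,"rx": 0,"ry": 0,"rz": 0,"hand": 47},
    {"dx": 0,"dy": 0,"dz": 0,"rx": 0,"ry": 0,"rz": 0,"hand": 47},
    {"dx": 0,"dy": 0,"dz": 0,"rx": 0,"ry": 0,"rz": 0,"hand": 47}
  ]
}}

```text
clock: 8.1
tcp_pos: [0.5749, 0.0819, 0.0435]
tool_rot: [0.995, 0.105, 0.0, 0.0]
contact_force: [-1.0, -0.5, 6.4]
gripper_width: 0.0471
finger_force: 2.9
```

```bash
python3 -c "
from h import *
im,d=capture('wrist'); a=cv2.imread('pics/w4.png').astype(int)
df=abs(im.astype(int)-a).max(2)[100:300,80:400]; ch=(df>60).sum(); print('changed px',ch, sense()['contact_force'])
if ch<600: print(finish_job())"
```

```text
changed px 4 [-0.94422157 -0.04986283  5.29076939]
the job is handed in; nothing more can be done
None
```

The job is handed in, at about 8 s on the robot's clock: one finger holds the red key about 11 mm down, the other holds the yellow-lidded tub stopped on the chute, and nothing moved in the last half second before hand-in.

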